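Key a shaft into a slanted pulley

ROBOT

A 6-joint arm with a two-finger parallel gripper is mounted at the origin on a cart in front of the work surface, level with it; the furniture and walls round the work are solid. World frame = base frame: x ahead of the robot, y to its left, z up, the work surface at z = 0. Lengths are in m, angles in rad, forces in N, time in s.
With the tool pointing down it reaches from about 0.25 to 0.775 m from the base axis. Payload 4 kg.
Tool frame: the origin (TCP) lies midway between the tips of the shut fingers; the grasp point (between the pads) lies arm.hold_point_z behind it (arm.hold_point_z is the distance from the TCP to the grasp point, in m); z points along the fingers, y is the line along which they close (so a half turn about z gives the same grasp; the last joint's range is limited). The gripper opens to 94 mm and grips with 3 to 60 N. Pads are 16 mm wide; open, the fingers measure 119 mm over their backs; the gripper's body (75 mm by 177 mm) begins 78 mm behind the grasp point.
Start: joints at [1.228, 0.087, 1.371, -0, 1.684, -0.103], TCP at [0.131, 0.534, 0.176] pointing down, gripper open.
Joint ranges: [-3.1, 3.1], [-0.76, 2.03], [0.27, 2.55], [-1.08, 4.22], [0.17, 2.65], [-2.57, 2.57]. Speed limits (rad/s): [2.79, 2.79, 3.14, 3.14, 3.14, 3.14].

INTERFACE

Orientations are given as [roll, pitch, yaw] about the fixed x, y, z axes, in that order (R = Rz(yaw) Ry(pitch) Rx(roll)).
In Python, from rig import arm, grab_frame gives the robot as it stands.
- The arm moves only by the tool play_rows, never from a script. Its argument "commands" is a list of rows, each a list of 7 numbers: the shift along the world's x, y, z in mm, then the turn, a rotation vector about the world's x, y, z in degrees, then the opening, from -1 (shut) to 1 (fully open). A call has 1 to 20 rows; each row is the pose to reach, as a shift and turn from the pose commanded when the call began; what a row does not reach only later rows make up. A row lasts 1/12 s, in which the tool goes at most 41.7 mm and 7.16 degrees, less where a joint would pass 70% of its speed; a pose out of reach is approached as far as the arm can. A call with a gripper value outside its range is refused whole. The fingers move at their own pace and stop on an object; "force" is the grip in N (left out, the last holds). Time passes only in rows, so rows that repeat a pose let the fingers close. It gives the time, the measured TCP pose, the force, the opening and the grip force at its end, in the units of the state.
- arm.get_obs(): the state, without advancing time (a new reading comes with each control period).
- grab_frame(name): name is "side" or "top" or "wrist"; returns a dict with "frame" (400x640x3 uint8, red, green, blue), "intrinsics" (3x3 intrinsics, pixels), "rvec" (rotation vector, rad) and "tvec" (3), from world to camera coordinates, as OpenCV has them; the wrist camera has in their place "tool_from_camera" (4x4, takes a point from camera to tool coordinates, whose origin is the TCP and whose axes are the flange's). Camera axes: x right, y down, z forward; pixel columns grow to the right and rows downward; lengths in m; the calibration is good to about 2 mm. A picture is of the moment at which its call begins: read the wrist's pose just before it. There is no depth.
- arm.sign_off(): hands the job in; it is judged then, once.
The state is a dict: "t": time; "q": joint angles; "qd": joint speeds; "tau": joint torques, N m; "tcp_pos": TCP position; "ee_rot": TCP orientation; "contact_force": force on the tool from outside, world axes, zero at the start; "ft_torque": the same for the moment, N m; "grip_width": finger opening in m; "grip_force": force on a finger pad.
Only numpy, scipy, OpenCV 4.12 (cv2) and the standard library are available. Lean on these libraries where they do the work, as an engineer would, in place of code of your own. Each camera call takes 0.05 s, during which the arm holds its last target. There are 200 camera calls.

TASK

Take the keyed steel shaft out of the drilled wooden block by its square head, turn it so that its key lines up with the keyway in the pulley on the slanted cradle, and thread it through the bore until its collar sits flat on the hub. Let go of it there, and leave the turned box, the chuck key and the small footed bowl where they are.

Things in the scene. Friction and masses are not known exactly. Their poses are not given: they have to be found in the camera images.
- shaft: Loose steel shaft, 133 mm long, 0.25 to 0.5 kg, upright in the block, head up. Origin: centre of its lower end; z along it to the head; x to the side of the key. Round, 28 mm diameter (first 8 mm a cone from 20 mm). Key: a rib 10 mm wide at +x, out to 21 mm from the axis, at z 38 to 75 mm (lowest 5 mm tapered). Collar at z 75 to 83 mm, square head at z 83 to 133 mm.
- head (a point): Point on the shaft: middle of its square head (32 x 32 mm, 50 mm tall, sides parallel to the shaft's x and y), where to grip, 108 mm above the lower end. Axes as the shaft's.
- collar (a point): Point on the shaft: centre of the underside of its collar (54 mm diameter, 8 mm thick), 75 mm above the lower end. Axes as the shaft's. A small dark lug on the collar's top, 4 mm high, 22 mm from the axis at +x, marks the side of the key.
- bore_mouth (a point): Centre of the bore's mouth on the pulley's hub face, 115 mm above the bench. z out of the bore, 30 deg from vertical, leaning towards the robot; x from the axis to the keyway. Bore 31 mm diameter through the 50 mm thick, 66 mm wide hub, free below; keyway 13 mm wide, floor 23 mm from the axis, right through. Rim 110 mm diameter, 14 mm below the hub face. It turns stiffly (1.5 N m).
- cradle: Plywood cradle fixed to the bench that holds the pulley at its 30 degree slant. Origin on the bench straight below the bore's mouth; -x is the side to which the bore leans. Base 130 x 130 mm, centred 30 mm to +x of the origin.
- block: Wooden block, 75 x 75 x 90 mm high, fixed to the bench. Origin: centre of its underside. Hole in its top 31 mm wide, 34 mm deep; the shaft's lower end stands 56 mm above the bench. Behind the block, at x over 0.49 m and y over -0.21 m, is the fixed lathe: bed 210 mm high, tailstock to 0.45 m from y = 0 leftwards; the arm starts left of it and must go round its front.
- turned_box: Small round lidded wooden box, 57 mm diameter, 64 mm high, loose bystander. Origin: centre of its underside.
- chuck_key: T-shaped steel chuck key, 64 x 69 x 8 mm, lying loose, bystander. Origin: middle of its underside.
- ogee_bowl: Small footed wooden bowl, 126 mm diameter, 51 mm high, standing loose, bystander. Origin: centre of its underside.
There are look-alikes about, which are no part of the job. What is shaped like the shaft but red is not meant.

How it is judged:
By the outcome, as a careful person would: the job done as asked, in the order asked, and still so for the second after the job is handed in, with the robot touching nothing.
It also fails if it takes over 46 s, if anything falls off the work surface, if the arm or the gripper's body presses on something with over 40 N, if the wrist force passes 120 N, or if a joint passes its speed limit or range.

## Working session

There is one attempt and no reset: what is moved stays moved. The work goes in short steps, Python scripts to look and compute and a tool call to move; the robot and the scene stay as the last step left them, time stands still between calls to the robot, and variables do not carry over. Pictures are saved under pics/ and viewed, at most 10 in all, crops included, and the job is handed in when it is done.

Besides the shell and the picture viewer there is one more tool, called after "Call:" as name(argument=value, ...), one argument or row to a line, values as JSON. play_rows: Moves the arm, as the interface text tells. Its arguments: {"type":"object","properties":{"commands":{"type":"array"},"force":{"type":"number"}},"required":["commands"]}

```bash
mkdir -p pics; ls; cat > h.py <<'E'
import numpy as np,cv2,pickle
from rig import arm,grab_frame
def snap(n,f=None):
    o=arm.get_obs(); d=grab_frame(n); d['obs']=o
    if f: cv2.imwrite('pics/'+f+'.png',d['frame'][...,::-1]); pickle.dump(d,open('pics/'+f+'.pkl','wb'))
    return d
def load(f): return pickle.load(open('pics/'+f+'.pkl','rb'))
def cam(d):
    K=np.array(d['intrinsics'],float)
    if 'rvec' in d and d['rvec'] is not None:
        R=cv2.Rodrigues(np.array(d['rvec'],float))[0]; t=np.array(d['tvec'],float).ravel(); return K,R,t
    from scipy.spatial.transform import Rotation as Ro
    o=d['obs']; T=np.eye(4); r=np.array(o['ee_rot'],float)
    T[:3,:3]=Ro.from_euler('xyz',r).as_matrix() if r.size==3 else r; T[:3,3]=o['tcp_pos']
    M=np.linalg.inv(T@np.array(d['tool_from_camera'])); return K,M[:3,:3],M[:3,3]
def ray(d,p):
    K,R,t=cam(d); v=R.T@np.linalg.inv(K)@[p[0],p[1],1]; return -R.T@t,v/np.linalg.norm(v)
def onz(d,p,z): c,v=ray(d,p); return c+v*(z-c[2])/v[2]
def proj(d,X): K,R,t=cam(d); u=K@(R@np.array(X)+t); return u[:2]/u[2]
def tri(L):
    A=0;b=0
    for d,p in L:
        c,v=ray(d,p); P=np.eye(3)-np.outer(v,v); A=A+P; b=b+P@c
    return np.linalg.solve(A,b)
E
python3 - <<'E'
from h import *
a=snap('side','side0');b=snap('top','top0')
o=arm.get_obs();print(o,arm.hold_point_z)
print(a['intrinsics'],b['intrinsics'])
for d in(a,b): print(ray(d,(320,200)))
E
```

```text
pics
{'t': 0.1, 'q': array([ 1.22792009e+00,  8.78800631e-02,  1.37205812e+00, -2.74404370e-05,
        1.68360850e+00, -1.03102932e-01]), 'qd': array([-1.04170384e-05, -1.40219944e-03, -5.66077027e-03, -2.18831752e-04,
       -2.45558222e-04,  1.28903618e-03]), 'tau': array([ 1.87400496e-03, -3.41249013e+01, -3.03304732e+01,  7.20210909e-02,
        3.03049141e-02, -7.82100051e-05]), 'tcp_pos': array([0.13044835, 0.53374843, 0.17444468]), 'ee_rot': array([-3.13964620e+00, -1.73981733e-04,  2.90181612e+00]), 'contact_force': array([ 0.32803947, -0.13771339, -0.05884673]), 'ft_torque': array([-0.00037258, -0.03545468, -0.06771199]), 'grip_force': 0.0, 'grip_width': 0.09381145570356035} 0.0188
[[373.53464526   0.         316.80495529]
 [  0.         373.53464526 198.01545415]
 [  0.           0.           1.        ]] [[435.58848077   0.         328.11738948]
 [  0.         435.58848077 196.67237109]
 [  0.           0.           1.        ]]
(array([0.27284163, 0.04445739, 0.84564255]), array([ 0.32813501, -0.4376469 , -0.83713356]))
(array([ 0.39962558, -0.30425322,  1.13161897]), array([ 0.16871537,  0.02841321, -0.9852552 ]))
```

View pics/side0.png

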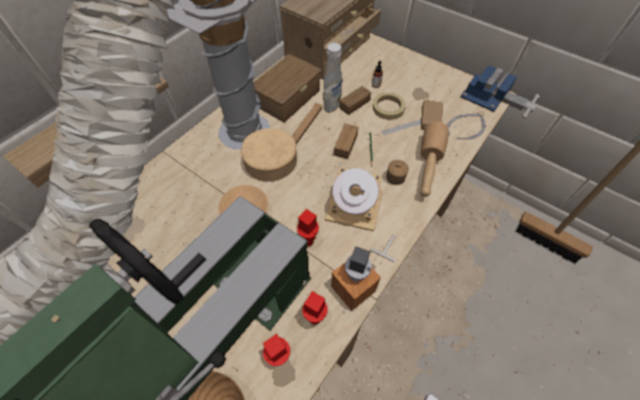

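View pics/top0.png

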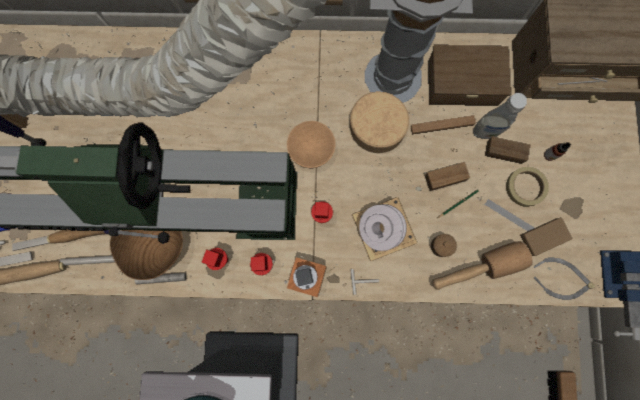

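The side view shows the block and grey shaft head at (358,265) and the pulley at (355,190). The top view has the block at (306,277), the pulley at (382,228), the chuck key at (362,283), the box at (444,245) and the bowl at (311,145). I'll zoom in next.

```bash
python3 - <<'E'
from h import *
a=load('side0');b=load('top0')
def c(d,x,y,w=50,h=37): 
    return cv2.resize(d['frame'][y-h:y+h,x-w:x+w,::-1],(400,296),interpolation=cv2.INTER_CUBIC)
cv2.imwrite('pics/z.png',np.vstack([np.hstack([c(a,355,275),c(b,306,276)]),np.hstack([c(a,355,197),c(b,384,228)])]))
# projected ref rows
for p in [(306,277)]: print(onz(b,p,.139))
print(onz(b,(378,230),.115),onz(a,(355,190),.115))
E
```

```text
[ 0.3938109  -0.24899213  0.139     ]
[ 0.50567347 -0.41242604  0.115     ] [ 0.50970682 -0.41011412  0.115     ]
```

View pics/z.png

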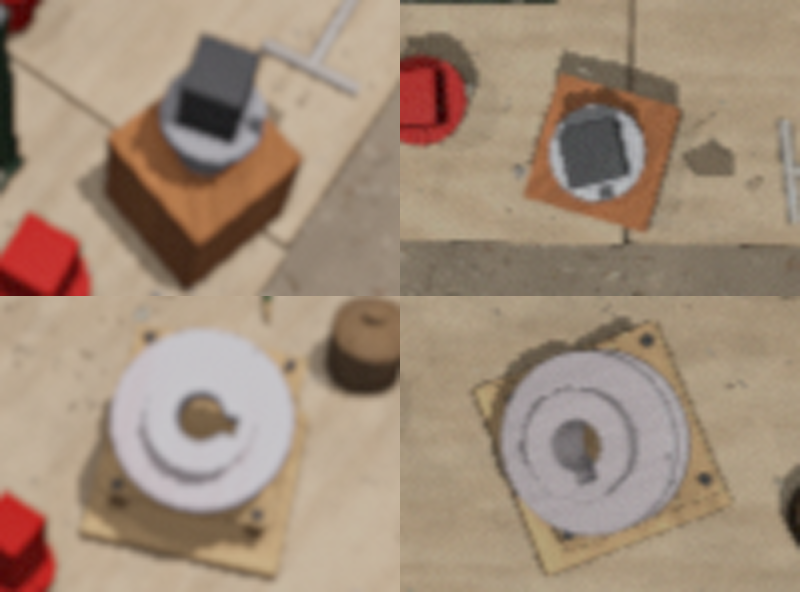

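Everything needed is in view: the lug and keyway are both on the robot's side, and the pulley leans left towards the robot. I'll bring the arm round the front of the lathe and refine with the wrist camera.

Call:
play_rows(
  commands=[
    [-8,-35,20,0,0,-7,1],
    [-16,-70,40,0,0,-14,1],
    [-25,-106,60,0,0,-21,1],
    [-33,-141,80,0,0,-28,1],
    [-42,-177,100,0,0,-35,1],
    [-50,-212,115,0,0,-42,1],
    [-12,-226,115,0,0,-49,1],
    [25,-243,115,0,0,-56,1],
    [59,-264,115,0,0,-63,1],
    [91,-289,115,0,0,-70,1],
    [119,-318,115,0,0,-77,1],
    [144,-349,115,0,0,-84,1],
    [164,-384,115,0,0,-91,1],
    [180,-421,115,0,0,-98,1],
    [190,-460,115,0,0,-105,1],
    [194,-500,115,0,0,-112,1],
    [196,-540,115,0,0,-119,1],
    [194,-580,115,0,0,-126,1],
    [189,-619,115,0,0,-133,1],
    [176,-658,115,0,0,-140,1],
  ],
  force=40,
)

```text
t: 1.77
tcp_pos: [0.3063, -0.1256, 0.2897]
ee_rot: [-3.141, 0.0, 0.453]
contact_force: [1.6, -1.0, 0.3]
grip_width: 0.094
grip_force: 0.0
```

```bash
python3 - <<'E'
from h import *
d=snap('wrist','w1'); o=d['obs'];print(o['t'],o['q'],o['tcp_pos'],o['ee_rot'],o['contact_force']); print(d['tool_from_camera'],d['intrinsics'])
c,v=ray(d,(320,200));print(c,v)
print('block',proj(d,[.394,-.249,.189]),'mouth',proj(d,[.507,-.411,.115]))
E
```

```text
1.7667 [-5.61195514e-01 -3.95139430e-01  1.56304245e+00  2.69694975e-04
  1.97454337e+00  5.57118399e-01] [ 0.30625718 -0.1255526   0.28969191] [-3.14073684e+00  2.40818223e-04  4.52588365e-01] [ 1.62160105 -1.02941372  0.33060002]
[[-2.65138491e-04 -9.64311023e-01 -2.64771942e-01  7.59070470e-02]
 [ 9.99999734e-01 -4.35657712e-04  5.85300362e-04  4.84758756e-04]
 [-6.79761529e-04 -2.64771716e-01  9.64310881e-01 -2.09207292e-01]
 [ 0.00000000e+00  0.00000000e+00  0.00000000e+00  1.00000000e+00]] [[298.77349907   0.         317.90594771]
 [  0.         298.77349907 196.2055707 ]
 [  0.           0.           1.        ]]
[ 0.37485735 -0.09293379  0.49888043] [-0.24635301 -0.12731242 -0.96078184]
block [460.25851412 164.68773135] mouth [591.58111575 130.73107745]
```

View pics/w1.png

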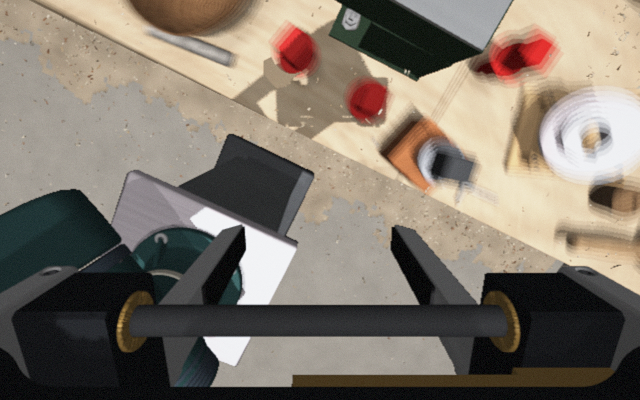

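The wrist view is motion-blurred, with the shaft head at about (455,165) and the pulley at (590,135). I'll move closer, let it settle and measure.

Call:
play_rows(
  commands=[
    [25,-30,0,0,0,-6,1],
    [50,-60,0,0,0,-11,1],
    [54,-75,0,0,0,-11,1],
    [54,-75,0,0,0,-11,1],
    [54,-75,0,0,0,-11,1],
  ],
)

```text
t: 2.23
tcp_pos: [0.3603, -0.1985, 0.2897]
ee_rot: [-3.139, 0.002, 0.267]
contact_force: [-0.9, 0.3, 0.3]
grip_width: 0.0935
grip_force: 0.0
```

```bash
python3 - <<'E'
from h import *
d=snap('wrist','w2'); o=d['obs'];print(o['t'],o['q'],o['tcp_pos'],o['ee_rot'],o['qd'])
f=d['frame']; p=proj(d,[.394,-.249,.16]);q=proj(d,[.507,-.411,.115]);print(p,q)
def c(p,w,h,s): 
    x=int(np.clip(p[0]-w/2,0,640-w));y=int(np.clip(p[1]-h/2,0,400-h));print('origin',x,y,'scale',s)
    return cv2.resize(f[y:y+h,x:x+w,::-1],(w*s,h*s),interpolation=cv2.INTER_CUBIC)
cv2.imwrite('pics/w2c.png',np.hstack([c(p,130,150,3),c(q,130,150,3)]))
E
```

```text
2.2333 [-6.41682527e-01 -2.13534177e-01  1.43006977e+00  2.31431023e-04
  1.92800974e+00  6.62452163e-01] [ 0.36030923 -0.19845271  0.28970133] [-3.13913101e+00  1.64489699e-03  2.66744265e-01] [ 0.02574302 -0.04171889  0.00583606  0.00311182  0.00453611  0.00552983]
[367.81277012 165.54539574] [515.86481763 105.92770055]
origin 302 90 scale 3
origin 450 30 scale 3
```

View pics/w2c.png

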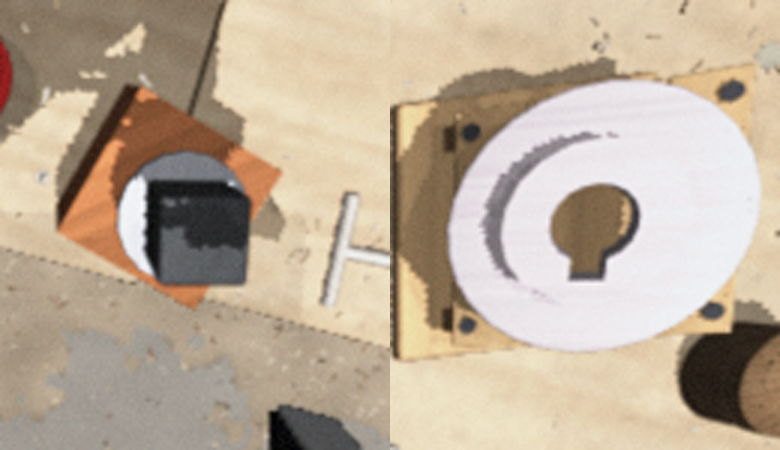

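The crops show the head's top face square with the image, centred at crop (205,241). The bore is centred at (595,223) with the keyway running down to (587,278), and the left edge of the cradle base is vertical. Next I'll compute poses.

```bash
cat > m.py <<'E'
from h import *
from scipy.optimize import least_squares
a=load('side0');b=load('top0');w=load('w2')
print('head',onz(w,(370.2,170.3),.189),onz(b,(304.5,277.2),.189))
S=lambda X,Y:(255.5+0,0) 
# head corners in wrist -> yaw
C=[onz(w,(302+x/3,90+y/3),.189) for x,y in((160,200),(250,197),(248,285),(160,285))]
C=np.array(C);print('corners',C[:,:2].round(4).tolist(),C.mean(0))
for i in range(4):
    e=C[(i+1)%4]-C[i];print('edge',np.linalg.norm(e[:2]),np.degrees(np.arctan2(e[1],e[0])))
e=onz(w,(451,65),.01)-onz(w,(451.5,149),.01);print('base edge az',np.degrees(np.arctan2(e[1],e[0])),np.linalg.norm(e))
f=w['frame'].astype(int);m=((f.min(2)>175)&(f.max(2)-f.min(2)<28)).astype(np.uint8)
m[:, :450]=0;m[200:]=0
n,l,s,cc=cv2.connectedComponentsWithStats(m);k=1+s[1:,4].argmax();m=(l==k).astype(np.uint8)
cs,h=cv2.findContours(m,cv2.RETR_CCOMP,cv2.CHAIN_APPROX_NONE)
o=max(cs,key=cv2.contourArea);E=cv2.fitEllipse(cv2.convexHull(o));print('rim',E)
H=[c[:,0] for c,hh in zip(cs,h[0]) if hh[3]>=0 and len(c)>25]
for c in H: print('hole',len(c),c.mean(0),cv2.boundingRect(c))
hull=cv2.convexHull(o)[:,0].astype(float)
R=[ray(w,p) for p in hull]
def res(p):
    c=p[:3];n=np.array([np.sin(p[3])*np.cos(p[4]),np.sin(p[3])*np.sin(p[4]),np.cos(p[3])])
    return [np.linalg.norm(q+v*((c-q)@n)/(v@n)-c)-.055 for q,v in R]
r=least_squares(res,[.51,-.415,.103,.52,1.85],loss='soft_l1',f_scale=.001);p=r.x
n=np.array([np.sin(p[3])*np.cos(p[4]),np.sin(p[3])*np.sin(p[4]),np.cos(p[3])])
print('rim c',p[:3],'tilt,az',np.degrees(p[3:]),'rms',np.sqrt(np.mean(np.square(r.fun))),'mouth',p[:3]+.014*n)
cv2.imwrite('pics/mask.png',m[20:200,440:]*255)
E
python3 m.py
```

```text
head [ 0.39330919 -0.24701051  0.189     ] [ 0.39360924 -0.24859636  0.189     ]
corners [[0.4029, -0.2277], [0.4121, -0.2574], [0.3823, -0.2667], [0.374, -0.2366]] [ 0.39282043 -0.24712438  0.189     ]
edge 0.031067020095888555 -72.8038422884695
edge 0.031236553665538395 -162.59345590508374
edge 0.031208619569844873 105.29323380694126
edge 0.030200025534538696 17.17777320329219
base edge az 22.38937955345255 0.12727066612910712
rim ((521.3162231445312, 101.52415466308594), (86.07364654541016, 107.40888214111328), 64.76364135742188)
hole 94 [517.4893617  106.81914894] (502, 90, 33, 35)
hole 134 [494.44776119  93.8358209 ] (480, 73, 41, 51)
rim c [ 0.51327528 -0.42190193  0.09826248] tilt,az [ 29.14465872 112.94247841] rms 9.776924379869058e-05 mouth [ 0.51061749 -0.41562304  0.11048998]
```

```bash
cat >> m.py <<'E'
print('----')
for az in (112.4,):
    A=np.radians(az);t=np.radians(30);n=np.array([np.sin(t)*np.cos(A),np.sin(t)*np.sin(A),np.cos(t)])
    ex=np.array([np.cos(A-np.pi/2),np.sin(A-np.pi/2),0]);ey=np.cross(n,ex)
    r=least_squares(lambda q:[np.linalg.norm(o_+v*((np.r_[q[:2],.1029]-o_)@n)/(v@n)-np.r_[q[:2],.1029])-q[2] for o_,v in R],[.51,-.42,.055],loss='soft_l1',f_scale=.001)
    print('rim xy r',r.x,'mouth',np.r_[r.x[:2],.1029]+.014*n)
    M=np.array([.511,-.415,.115])
    def pl(d,p): c,v=ray(d,p);return c+v*((M-c)@n)/(v@n)
    P=np.array([pl(w,q)-M for q in H[0].astype(float)]);U=np.c_[P@ex,P@ey]
    # circle part: far from keyway (ex points +/-?)
    rr=np.hypot(*(U-np.median(U,0)).T)
    r=least_squares(lambda q:np.hypot(U[:,0]-q[0],U[:,1]-q[1])-q[2],[0,0,.0155],loss='cauchy',f_scale=.0004)
    print('bore',r.x,'mouth',M+r.x[0]*ex+r.x[1]*ey)
    V=U-r.x[:2];rad=np.hypot(*V.T);k=rad>.0185;an=np.degrees(np.arctan2(V[k,1],V[k,0]))
    print(rad[k].round(4),an.round(0)); kc=V[rad>.020].mean(0);print('key ang vs ex',np.degrees(np.arctan2(kc[1],kc[0])))
    print('ex az',az-90)
    kp=pl(w,(450+(587.5-390)/3,30+278.5/3))-pl(w,(450+(595-390)/3,30+223/3));print('manual key ang',np.degrees(np.arctan2(kp@ey,kp@ex)),np.linalg.norm(kp))
    for d,nm in((b,'top'),(a,'side')): print(nm,proj(d,M+r.x[0]*ex+r.x[1]*ey))
E
python3 m.py | sed -n '/----/,$p'; sed -n 1,3p /dev/null
```

```text
----
rim xy r [ 0.51234583 -0.41898218  0.05432865] mouth [ 0.50967834 -0.41251036  0.11502436]
bore [-0.00030465  0.00278392  0.01612634] mouth [ 0.5097996  -0.41288706  0.11360804]
[0.0192 0.0204 0.0216 0.0228 0.0237 0.0246 0.0244 0.0242 0.0241 0.024
 0.0239 0.0239 0.024  0.0241 0.0242 0.0244 0.0235 0.0226 0.0212 0.0201
 0.019 ] [-164. -164. -165. -166. -169. -172. -174. -176. -179.  179.  176.  174.
  171.  169.  166.  164.  160.  156.  157.  156.  154.]
key ang vs ex 175.96150644488972
ex az 22.400000000000006
manual key ang 175.7850676365156 0.022185823884165883
top [378.13974093 228.30784789]
side [355.57242984 189.54743491]
```

View pics/mask.png

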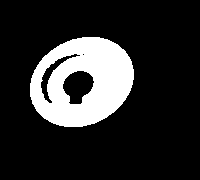

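The pulley mouth is at about (0.5096, -0.4124, 0.115), with lean azimuth 112.4° and the keyway at 176° in the face plane. The head is at (0.393, -0.2475), yaw 16.8°. Grasping now.

Call:
play_rows(
  commands=[
    [17,-25,0,0,0,1.5,1],
    [33,-49,0,0,0,1.5,1],
    [33,-49,0,0,0,1.5,1],
    [33,-49,-35,0,0,1.5,1],
    [33,-49,-70,0,0,1.5,1],
    [33,-49,-105,0,0,1.5,1],
    [33,-49,-130,0,0,1.5,1],
    [33,-49,-143,0,0,1.5,1],
    [33,-49,-143,0,0,1.5,1],
    [33,-49,-143,0,0,1.5,-1],
    [33,-49,-143,0,0,1.5,-1],
    [33,-49,-143,0,0,1.5,-1],
    [33,-49,-143,0,0,1.5,-1],
    [33,-49,-143,0,0,1.5,-1],
    [33,-49,-143,0,0,1.5,-1],
    [33,-49,-143,0,0,1.5,-1],
  ],
  force=45,
)

```text
t: 3.62
tcp_pos: [0.3938, -0.2479, 0.1479]
ee_rot: [3.141, -0.0, 0.292]
contact_force: [-0.4, -0.2, 0.2]
grip_width: 0.0506
grip_force: 0.0
```

```bash
python3 - <<'E'
from h import *
o=arm.get_obs();print(o)
E
```

```text
{'t': 3.6167, 'q': array([-6.83745456e-01, -9.64725053e-02,  1.60817925e+00, -8.21023921e-05,
        1.62923668e+00,  5.94646998e-01]), 'qd': array([-4.69699908e-04,  2.41302132e-03,  3.65967847e-03,  4.50282211e-05,
        1.11790891e-03, -7.69742182e-04]), 'tau': array([ 2.75229762e-02, -2.61239702e+01, -3.02239287e+01,  7.19973841e-02,
       -3.01051594e-02,  1.79776516e-04]), 'tcp_pos': array([ 0.39378389, -0.2479126 ,  0.14786883]), 'ee_rot': array([ 3.14100895e+00, -2.95818383e-04,  2.92399138e-01]), 'contact_force': array([-0.41936998, -0.20268344,  0.21041876]), 'ft_torque': array([-0.0696085 ,  0.11895966,  0.01811758]), 'grip_force': 0.0, 'grip_width': 0.05064080940869882}
```

Call:
play_rows(
  commands=[
    [0,0,0,0,0,0,-1],
    [0,0,0,0,0,0,-1],
    [0,0,0,0,0,0,-1],
    [0,0,0,0,0,0,-1],
    [0,0,0,0,0,0,-1],
    [0,0,0,0,0,0,-1],
    [0,0,0,0,0,0,-1],
  ],
)

```text
t: 4.2
tcp_pos: [0.3936, -0.2476, 0.1474]
ee_rot: [-3.141, 0.0, 0.293]
contact_force: [-0.1, 0.2, -0.2]
grip_width: 0.0315
grip_force: 44.8
```

Call:
play_rows(
  commands=[
    [0,0,15,0,0,0,-1],
    [0,0,40,0,0,0,-1],
    [0,0,70,0,0,0,-1],
    [0,0,105,0,0,0,-1],
    [0,0,140,0,0,0,-1],
    [0,0,150,0,0,0,-1],
    [0,0,150,0,0,0,-1],
  ],
)

```text
t: 4.78
tcp_pos: [0.3947, -0.2486, 0.3003]
ee_rot: [3.136, -0.003, 0.293]
contact_force: [0.4, -0.2, -3.5]
grip_width: 0.0317
grip_force: 44.8
```

```bash
python3 - <<'E'
from h import *
o=arm.get_obs();print(o['tcp_pos'],o['ee_rot'],o['q'],o['contact_force'],o['ft_torque'],o['grip_force'],o['grip_width'])
w=snap('wrist','w3');s=snap('side','s3')
f=w['frame'];A=cv2.resize(f[130:400,200:440,::-1],(480,540))
x,y=proj(s,o['tcp_pos']).astype(int);print(x,y)
B=cv2.resize(s['frame'][y-50:y+85,x-40:x+40,::-1],(320,540));cv2.imwrite('pics/g3.png',np.hstack([A,B]))
E
```

```text
[ 0.39471434 -0.24861672  0.30031559] [ 3.13630722 -0.00340884  0.29253702] [-6.83609390e-01 -9.51429952e-02  1.30682971e+00 -1.46350878e-04
  1.92361809e+00  5.94607918e-01] [ 0.35421927 -0.22383227 -3.54802369] [-0.03035408  0.12767685 -0.00135189] 44.788323640823364 0.03168352761474483
366 224
```

View pics/g3.png

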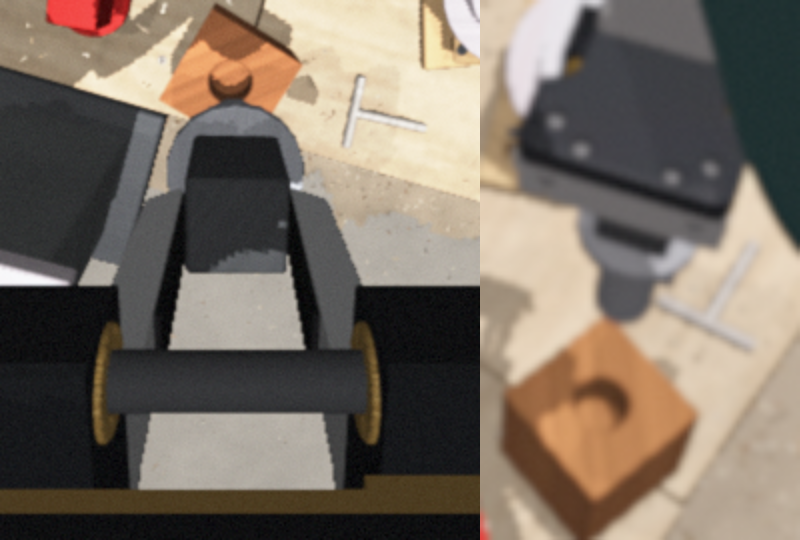

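The shaft is held squarely and out of the block, with the head's top face centred at (319,242) in the wrist view. Next I'll compute the approach.

```bash
cat > plan.py <<'E'
from h import *
from scipy.spatial.transform import Rotation as Ro
w=load('w3');s=load('s3');b=load('top0')
T=np.array(w['tool_from_camera']);K=np.array(w['intrinsics'])
def intool(p,z):
    v=T[:3,:3]@np.linalg.inv(K)@[p[0],p[1],1];c=T[:3,3];return c+v*(z-c[2])/v[2]
off=intool((319.2,242.5),-.0415);print('head top in tool',off)
A=np.radians(112.4);t=np.radians(30);n=np.array([np.sin(t)*np.cos(A),np.sin(t)*np.sin(A),np.cos(t)])
ex=np.array([np.cos(A-np.pi/2),np.sin(A-np.pi/2),0]);ey=np.cross(n,ex)
k=np.radians(175.8);key=np.cos(k)*ex+np.sin(k)*ey
G=np.c_[-key,np.cross(-n,-key),-n]
M=np.array([.5096,-.4124,.115])
def tcp(h,ox): return M+n*(h+.0165)-G[:,0]*ox   # h: collar height above the hub along n
if __name__=='__main__':
    o=arm.get_obs();R=Ro.from_euler('xyz',o['ee_rot'])
    print('turn deg',np.degrees((Ro.from_matrix(G)*R.inv()).as_rotvec()))
    for ox in(0,off[0]):
        for h in(.12,.09,.0):print(h,(1e3*(tcp(h,ox)-o['tcp_pos'])).round(1))
    print('n',n,'key',key,'toolaxes',G.round(3).tolist())
    Rm=R.as_matrix()
    for z in(.0165,.0915): 
        q=proj(s,o['tcp_pos']+Rm@[off[0],0,z]);print('side px',q,'crop',480+(q[0]-326)*4,(q[1]-174)*4)
    print('red',onz(b,(322,212),.14))
E
python3 plan.py
```

```text
head top in tool [ 0.00078535  0.00154041 -0.0415    ]
turn deg [-27.97412697 -11.2131352    1.43012226]
0.12 [  90.3 -101.8  -62.2]
0.09 [  96.  -115.7  -88.2]
0.0 [ 113.2 -157.3 -166.1]
0.12 [  89.6 -102.1  -62.2]
0.09 [  95.3 -115.9  -88.2]
0.0 [ 112.4 -157.6 -166.1]
n [-0.19053519  0.46227302  0.8660254 ] key [-0.94623297 -0.32140662 -0.0366191 ] toolaxes [[0.946, 0.261, 0.191], [0.321, -0.826, -0.462], [0.037, 0.499, -0.866]]
side px [365.49336968 231.35658414] crop 637.9734787230354 229.42633655928205
side px [361.49051492 250.45184485] crop 621.9620596934856 305.80737941800487
red [ 0.54155784 -0.28101143  0.14      ]
```

Call:
play_rows(
  commands=[
    [18,-20,10,-5.6,-2.2,0.3,-1],
    [36,-41,10,-11.2,-4.5,0.6,-1],
    [54,-61,-10,-16.8,-6.7,0.8,-1],
    [72,-82,-36,-22.4,-9,1.1,-1],
    [90,-102,-62,-28,-11.2,1.4,-1],
    [90,-102,-62,-28,-11.2,1.4,-1],
    [90,-102,-62,-28,-11.2,1.4,-1],
    [90,-102,-62,-28,-11.2,1.4,-1],
  ],
)

```text
t: 5.55
tcp_pos: [0.4834, -0.3495, 0.2345]
ee_rot: [2.618, -0.037, 0.328]
contact_force: [-0.2, 1.4, -1.2]
grip_width: 0.0314
grip_force: 45.0
```

```bash
cat > chk.py <<'E'
import sys
from plan import *
tag=sys.argv[1]
w=snap('wrist',tag+'w');s=snap('side',tag+'s');b=snap('top',tag+'t')
o=arm.get_obs();R=Ro.from_euler('xyz',o['ee_rot']);Rm=R.as_matrix();p=np.array(o['tcp_pos'])
print('q',o['q'].round(3),'F',o['contact_force'].round(1),'tau',o['ft_torque'].round(2),'grip',o['grip_width'],o['grip_force'])
ax=-Rm[:,2];e=(p+Rm@[off[0],0,.0165])-M
print('rot err deg (tool axes)',np.degrees((R.inv()*Ro.from_matrix(G)).as_rotvec()).round(2),'height',e@n*1e3,'lateral x,y(tool) mm',e@G[:,0]*1e3,e@G[:,1]*1e3)
tip=p+Rm@[off[0],0,.0915];et=tip-M;print('tip lateral',et@G[:,0]*1e3,et@G[:,1]*1e3,'h',et@n*1e3)
im=[]
for d in(w,s,b):
    c=(proj(d,M)+proj(d,tip))/2;h,wd=(75,66)
    x=int(np.clip(c[0]-wd,0,640-2*wd));y=int(np.clip(c[1]-h,0,400-2*h))
    print('orig',x,y,'mouth',proj(d,M),'tip',proj(d,tip))
    im.append(cv2.resize(d['frame'][y:y+2*h,x:x+2*wd,::-1],(264,300),interpolation=cv2.INTER_CUBIC))
cv2.imwrite('pics/'+tag+'.png',cv2.resize(np.hstack(im),(792,300)))
E
python3 chk.py a
```

```text
head top in tool [ 0.00078535  0.00154041 -0.0415    ]
q [-0.527 -0.151  1.577 -0.323  1.289  0.751] F [ 0.4 -0.3 -3. ] tau [0.57 0.34 0.02] grip 0.03166507709911591 44.96862709522247
rot err deg (tool axes) [ 0.5  -0.32 -0.2 ] height 125.42995222860014 lateral x,y(tool) mm 2.278113554547079 6.168765657449496
tip lateral 2.69240161401837 6.820768792814693 h 50.43393061868236
orig 253 109 mouth [316.48363365 180.45197598] tip [323.01705622 188.43788072]
orig 289 111 mouth [355.57439424 189.38970089] tip [354.58897116 183.99078408]
orig 308 153 mouth [377.99482902 228.32536495] tip [371.9272596  228.26359744]
```

View pics/a.png

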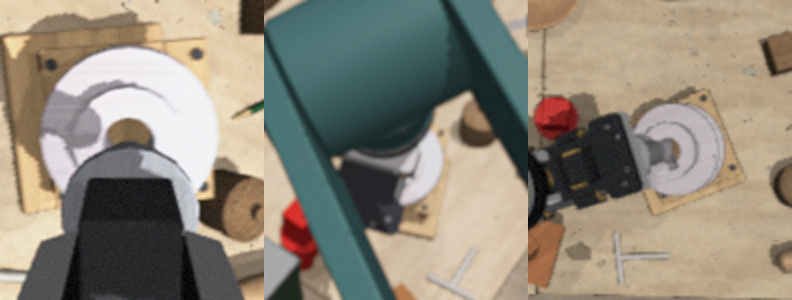

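```bash
cat > st.py <<'E'
from plan import *
o=arm.get_obs();R=Ro.from_euler('xyz',o['ee_rot']);Rm=R.as_matrix();p=np.array(o['tcp_pos'])
print('t',o['t'],'p',p.round(4),'F',o['contact_force'].round(1),'tau',o['ft_torque'].round(2),'grip',o['grip_width'],o['grip_force'])
e=(p+Rm@[off[0],0,.0165])-M;tip=p+Rm@[off[0],0,.0915];et=tip-M
print('rot',np.degrees((R.inv()*Ro.from_matrix(G)).as_rotvec()).round(2),'collar x,y,h',(e@G[:,0]*1e3).round(1),(e@G[:,1]*1e3).round(1),(e@n*1e3).round(1),'tip x,y',(et@G[:,0]*1e3).round(1),(et@G[:,1]*1e3).round(1))
E
python3 st.py; python3 - <<'E'
from plan import *
for k in('aw','as','at'): print(load(k)['obs']['t'],load(k)['obs']['tcp_pos'])
E
```

```text
head top in tool [ 0.00078535  0.00154041 -0.0415    ]
t 5.7 p [ 0.4855 -0.3513  0.241 ] F [ 0.4 -0.3 -3. ] tau [0.57 0.34 0.02] grip 0.03166507709911591 44.96862709522247
rot [ 0.5  -0.32 -0.2 ] collar x,y,h 2.3 6.2 125.4 tip x,y 2.7 6.8
head top in tool [ 0.00078535  0.00154041 -0.0415    ]
5.55 [ 0.4834183  -0.34954797  0.23452324]
5.6 [ 0.48476544 -0.35069282  0.23845269]
5.65 [ 0.48535211 -0.35119566  0.24037393]
```

Call:
play_rows(
  commands=[
    [0,0,0,0,0,0,-1],
    [0,0,0,0,0,0,-1],
    [0,0,0,0,0,0,-1],
    [0,0,0,0,0,0,-1],
    [0,0,0,0,0,0,-1],
    [0,0,0,0,0,0,-1],
  ],
)

```text
t: 6.2
tcp_pos: [0.4836, -0.3497, 0.2355]
ee_rot: [2.617, -0.038, 0.328]
contact_force: [-0.6, -0.1, -3.5]
grip_width: 0.0315
grip_force: 45.0
```

```bash
python3 st.py
```

```text
head top in tool [ 0.00078535  0.00154041 -0.0415    ]
t 6.2 p [ 0.4836 -0.3497  0.2355] F [-0.6 -0.1 -3.5] tau [0.49 0.41 0.01] grip 0.031491961008491054 44.96899366378784
rot [ 0.15 -0.07 -0.03] collar x,y,h 0.8 1.6 121.8 tip x,y 0.9 1.8
```

```bash
cat > hole.py <<'E'
from plan import *
th=np.linspace(0,2*np.pi,200)
ring=[]
kp=np.cross(n,key)
for a in th:
    r=.0155; u=np.array([np.cos(a),np.sin(a)])*r
    if u[0]>0 and abs(u[1])<.0065: u=np.array([.023,u[1]])
    ring.append(M+u[0]*key+u[1]*kp)
for nm in('top0','side0','w2','aw'):
    d=load(nm);pg=np.array([proj(d,X) for X in ring]);m0=np.zeros((1600,2560),np.uint8)
    cv2.fillPoly(m0,[((pg+.5)*4-.5).round().astype(np.int32)],1);mm=cv2.moments(m0,True)
    f=d['frame'].astype(np.float32);x0,y0=pg.min(0).astype(int)-4;x1,y1=pg.max(0).astype(int)+5
    sub=f[y0:y1,x0:x1];g=sub[...,2];hi=np.percentile(g,85);lo=np.percentile(g,5);T_=(hi+lo)/2
    B=(cv2.resize(g,None,fx=4,fy=4,interpolation=cv2.INTER_LINEAR)<T_).astype(np.uint8)
    q,l,st,ce=cv2.connectedComponentsWithStats(B);i=1+st[1:,4].argmax()
    pc=np.array([mm['m10'],mm['m01']])/mm['m00'];mc=ce[i]+[x0*4,y0*4]
    z=onz(d,(mc+.5)/4-.5,.115)-onz(d,(pc+.5)/4-.5,.115)
    print(nm,'area pred',mm['m00']/16,'meas',st[i,4]/16,'shift px',((mc-pc)/4).round(2),'world mm',(z*1e3).round(2))
E
python3 hole.py; python3 st.py
```

```text
head top in tool [ 0.00078535  0.00154041 -0.0415    ]
top0 area pred 152.0625 meas 135.125 shift px [-0.1 -0.5] world mm [1.17 0.23 0.  ]
side0 area pred 157.625 meas 125.25 shift px [-0.96  0.35] world mm [1.26 2.22 0.  ]
w2 area pred 715.125 meas 675.1875 shift px [-0.25 -0.28] world mm [0.22 0.44 0.  ]
aw area pred 605.5625 meas 882.25 shift px [-1.53  6.02] world mm [-7.38 -0.13  0.  ]
head top in tool [ 0.00078535  0.00154041 -0.0415    ]
t 6.2 p [ 0.4836 -0.3497  0.2355] F [-0.6 -0.1 -3.5] tau [0.49 0.41 0.01] grip 0.031491961008491054 44.96899366378784
rot [ 0.15 -0.07 -0.03] collar x,y,h 0.8 1.6 121.8 tip x,y 0.9 1.8
```

```bash
sed -i 's/^M=.*/M=np.array([.5102,-.4115,.115])/' plan.py; python3 st.py
```

```text
head top in tool [ 0.00078535  0.00154041 -0.0415    ]
t 6.2 p [ 0.4836 -0.3497  0.2355] F [-0.6 -0.1 -3.5] tau [0.49 0.41 0.01] grip 0.031491961008491054 44.96899366378784
rot [ 0.15 -0.07 -0.03] collar x,y,h -0.1 2.1 121.5 tip x,y 0.0 2.3
```

Call:
play_rows(
  commands=[
    [-0.6,1.8,-1.1,0,0,0,-1],
    [2.4,-5.5,-14.8,0,0,0,-1],
    [5.1,-12,-27,0,0,0,-1],
    [6.9,-16.4,-35.2,0,0,0,-1],
    [6.9,-16.4,-35.2,0,0,0,-1],
    [6.9,-16.4,-35.2,0,0,0,-1],
    [6.9,-16.4,-35.2,0,0,0,-1],
    [6.9,-16.4,-35.2,0,0,0,-1],
    [6.9,-16.4,-35.2,0,0,0,-1],
  ],
)

```text
t: 6.95
tcp_pos: [0.491, -0.3662, 0.2016]
ee_rot: [2.615, -0.039, 0.328]
contact_force: [0.9, -0.2, -3.0]
grip_width: 0.0314
grip_force: 45.0
```

```bash
python3 st.py
```

```text
head top in tool [ 0.00078535  0.00154041 -0.0415    ]
t 6.95 p [ 0.491  -0.3662  0.2016] F [ 0.9 -0.2 -3. ] tau [ 0.55  0.4  -0.04] grip 0.03139514826723952 44.968830943107605
rot [ 0.24 -0.14 -0.04] collar x,y,h 0.4 0.8 83.2 tip x,y 0.6 1.1
```

Call:
play_rows(
  commands=[
    [1.2,-2.8,-6.3,0,0,0,-1],
    [2.6,-6.1,-12.3,0,0,0,-1],
    [3.5,-8.4,-16.6,0,0,0,-1],
    [3.5,-8.4,-16.6,0,0,0,-1],
    [3.5,-8.4,-16.6,0,0,0,-1],
    [3.5,-8.4,-16.6,0,0,0,-1],
    [3.5,-8.4,-16.6,0,0,0,-1],
    [3.5,-8.4,-16.6,0,0,0,-1],
  ],
)

```text
t: 7.62
tcp_pos: [0.4941, -0.3745, 0.184]
ee_rot: [2.616, -0.038, 0.328]
contact_force: [-0.3, 0.7, -2.4]
grip_width: 0.0317
grip_force: 45.0
```

```bash
python3 st.py
```

```text
head top in tool [ 0.00078535  0.00154041 -0.0415    ]
t 7.6167 p [ 0.4941 -0.3745  0.184 ] F [-0.3  0.7 -2.4] tau [ 0.52  0.38 -0.01] grip 0.03166737109067783 44.96903657913208
rot [ 0.17 -0.08 -0.03] collar x,y,h 0.0 -0.3 63.4 tip x,y 0.1 -0.1
```

The tip is 11 mm into the bore with no contact. I'll go on to just short of the key.

Call:
play_rows(
  commands=[
    [1.3,-3.2,-6.1,0,0,0,-1],
    [2.7,-6.5,-12.1,0,0,0,-1],
    [4,-9.7,-18.2,0,0,0,-1],
    [4,-9.7,-18.2,0,0,0,-1],
    [4,-9.7,-18.2,0,0,0,-1],
    [4,-9.7,-18.2,0,0,0,-1],
    [4,-9.7,-18.2,0,0,0,-1],
    [4,-9.7,-18.2,0,0,0,-1],
  ],
)

```text
t: 8.28
tcp_pos: [0.4981, -0.3842, 0.1658]
ee_rot: [2.616, -0.038, 0.328]
contact_force: [-0.1, -0.1, -2.4]
grip_width: 0.0315
grip_force: 45.0
```

```bash
python3 st.py;  python3 chk.py b
```

```text
head top in tool [ 0.00078535  0.00154041 -0.0415    ]
t 8.2833 p [ 0.4981 -0.3842  0.1658] F [-0.1 -0.1 -2.4] tau [ 0.6   0.42 -0.04] grip 0.03150259848566114 44.96903121471405
rot [ 0.17 -0.08 -0.03] collar x,y,h 0.0 -0.4 42.4 tip x,y 0.1 -0.2
head top in tool [ 0.00078535  0.00154041 -0.0415    ]
q [-0.574 -0.066  1.647 -0.32   1.134  0.752] F [ 0.2  0.1 -3.7] tau [0.63 0.38 0.06] grip 0.03199559152002415 44.96884346008301
rot err deg (tool axes) [ 0.17 -0.09 -0.02] height 42.410517100945604 lateral x,y(tool) mm 0.022158743978385555 -0.4011527344239962
tip lateral 0.13382698255111722 -0.18011467583994775 h -32.589074047147676
orig 251 118 mouth [317.45427476 197.96239489] tip [317.21548627 189.37419028]
orig 289 115 mouth [355.15318524 189.51425418] tip [355.50153366 190.84032498]
orig 314 152 mouth [377.610714   228.06082157] tip [382.56105662 226.84502068]
```

View pics/b.png

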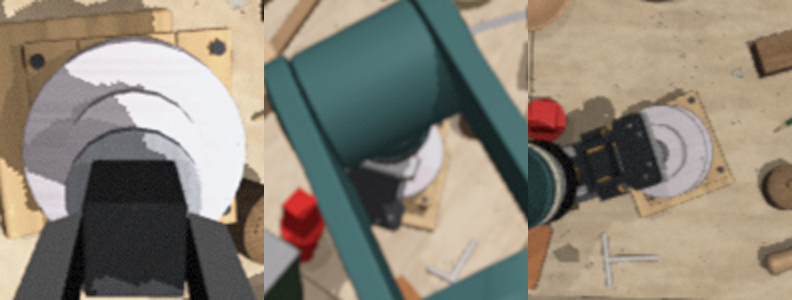

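The shaft is 32 mm in and unloaded, with the collar concentric with the hub. I'll ease the key in now.

Call:
play_rows(
  commands=[
    [0.6,-1.4,-2.6,0,0,0,-1],
    [1.1,-2.8,-5.2,0,0,0,-1],
    [1.7,-4.2,-7.8,0,0,0,-1],
    [2.3,-5.5,-10.4,0,0,0,-1],
    [2.3,-5.5,-10.4,0,0,0,-1],
    [2.3,-5.5,-10.4,0,0,0,-1],
    [2.3,-5.5,-10.4,0,0,0,-1],
    [2.3,-5.5,-10.4,0,0,0,-1],
  ],
)

```text
t: 9.1
tcp_pos: [0.5004, -0.3898, 0.1553]
ee_rot: [2.616, -0.038, 0.328]
contact_force: [-0.2, 0.3, -3.4]
grip_width: 0.0318
grip_force: 45.0
```

```bash
python3 st.py
```

```text
head top in tool [ 0.00078535  0.00154041 -0.0415    ]
t 9.1 p [ 0.5004 -0.3898  0.1553] F [-0.2  0.3 -3.4] tau [ 0.53  0.37 -0.  ] grip 0.031806999232491 44.968804121017456
rot [ 0.17 -0.08 -0.03] collar x,y,h 0.0 -0.4 30.3 tip x,y 0.1 -0.2
```

Call:
play_rows(
  commands=[
    [1,-2.4,-4.5,0,0,0,-1],
    [2,-4.8,-9,0,0,0,-1],
    [3,-7.2,-13.5,0,0,0,-1],
    [4,-9.6,-18,0,0,0,-1],
    [5,-12,-22.5,0,0,0,-1],
    [5,-12,-22.5,0,0,0,-1],
    [5,-12,-22.5,0,0,0,-1],
    [5,-12,-22.5,0,0,0,-1],
    [5,-12,-22.5,0,0,0,-1],
  ],
)

```text
t: 9.85
tcp_pos: [0.5055, -0.4017, 0.133]
ee_rot: [2.616, -0.038, 0.328]
contact_force: [0.7, 0.4, -3.5]
grip_width: 0.0315
grip_force: 45.0
```

```bash
python3 st.py
```

```text
head top in tool [ 0.00078535  0.00154041 -0.0415    ]
t 9.85 p [ 0.5055 -0.4017  0.133 ] F [ 0.7  0.4 -3.5] tau [ 0.51  0.39 -0.03] grip 0.03153006888480665 44.96886849403381
rot [ 0.18 -0.09 -0.03] collar x,y,h 0.1 -0.3 4.5 tip x,y 0.2 -0.1
```

Slow final advance until it seats.

Call:
play_rows(
  commands=[
    [0.3,-0.7,-1.3,0,0,0,-1],
    [0.6,-1.4,-2.6,0,0,0,-1],
    [0.8,-1.8,-3.5,0,0,0,-1],
    [0.8,-1.8,-3.5,0,0,0,-1],
    [0.8,-1.8,-3.5,0,0,0,-1],
    [0.8,-1.8,-3.5,0,0,0,-1],
  ],
)

```text
t: 10.35
tcp_pos: [0.5063, -0.4034, 0.1294]
ee_rot: [2.616, -0.038, 0.328]
contact_force: [-0.1, 1.6, -1.3]
grip_width: 0.0316
grip_force: 45.0
```

```bash
python3 st.py
```

```text
head top in tool [ 0.00078535  0.00154041 -0.0415    ]
t 10.35 p [ 0.5063 -0.4034  0.1294] F [-0.1  1.6 -1.3] tau [0.64 0.4  0.02] grip 0.03159774112441761 44.97298300266266
rot [ 0.17 -0.09 -0.03] collar x,y,h 0.2 -0.5 0.5 tip x,y 0.3 -0.2
```

Call:
play_rows(
  commands=[
    [0.2,-0.5,-0.9,0,0,0,-1],
    [0.4,-0.9,-1.7,0,0,0,-1],
    [0.4,-0.9,-1.7,0,0,0,-1],
    [0.4,-0.9,-1.7,0,0,0,-1],
    [0.4,-0.9,-1.7,0,0,0,-1],
  ],
)

```text
t: 10.77
tcp_pos: [0.5064, -0.4034, 0.1293]
ee_rot: [2.617, -0.039, 0.328]
contact_force: [-5.5, 9.9, 6.7]
grip_width: 0.0314
grip_force: 45.0
```

```bash
python3 st.py
```

```text
head top in tool [ 0.00078535  0.00154041 -0.0415    ]
t 10.7667 p [ 0.5064 -0.4034  0.1293] F [-5.5  9.9  6.7] tau [ 1.2   1.05 -0.26] grip 0.0314324597045484 44.989904165267944
rot [ 0.14 -0.1  -0.06] collar x,y,h 0.4 -0.5 0.4 tip x,y 0.5 -0.3
```

It's seated: the force rises and the tool stops advancing. Relax and release.

Call:
play_rows(
  commands=[
    [-0.3,0.7,1.3,0,0,0,-1],
    [-0.3,0.7,1.3,0,0,0,-1],
    [-0.3,0.7,1.3,0,0,0,-1],
    [-0.3,0.7,1.3,0,0,0,1],
    [-0.3,0.7,1.3,0,0,0,1],
    [-0.3,0.7,1.3,0,0,0,1],
    [-0.3,0.7,1.3,0,0,0,1],
    [-0.3,0.7,1.3,0,0,0,1],
    [-0.3,0.7,1.3,0,0,0,1],
    [-0.3,0.7,1.3,0,0,0,1],
    [-0.3,0.7,1.3,0,0,0,1],
    [-0.3,0.7,1.3,0,0,0,1],
    [-0.3,0.7,1.3,0,0,0,1],
  ],
)

```text
t: 11.85
tcp_pos: [0.5062, -0.4037, 0.1287]
ee_rot: [2.616, -0.038, 0.328]
contact_force: [0.3, 0.5, -0.1]
grip_width: 0.0933
grip_force: 0.0
```

Call:
play_rows(
  commands=[
    [-3,7,13,0,0,0,1],
    [-8,18,35,0,0,0,1],
    [-13,32,61,0,0,0,1],
    [-19,46,87,0,0,0,1],
    [-25,60,113,0,0,0,1],
    [-60,80,125,0,0,0,1],
    [-95,90,130,0,0,0,1],
    [-130,100,130,0,0,0,1],
    [-165,110,130,0,0,0,1],
    [-165,110,130,0,0,0,1],
    [-165,110,130,0,0,0,1],
    [-165,110,130,0,0,0,1],
  ],
)

```text
t: 12.85
tcp_pos: [0.3416, -0.2939, 0.2592]
ee_rot: [2.615, -0.039, 0.328]
contact_force: [-0.2, -0.1, -0.1]
grip_width: 0.094
grip_force: 0.0
```

```bash
python3 - <<'E'
from plan import *
w=snap('wrist','zw');s=snap('side','zs');t=snap('top','zt');o=arm.get_obs();print(o['t'],o['tcp_pos'],o['contact_force'])
im=[]
for d in(w,s,t):
    c=proj(d,M);print(c);hw=44 if d is not w else 60
    x=int(np.clip(c[0]-hw,0,640-2*hw));y=int(np.clip(c[1]-hw,0,400-2*hw));im.append(cv2.resize(d['frame'][y:y+2*hw,x:x+2*hw,::-1],(266,266),interpolation=cv2.INTER_CUBIC))
    print('head top pred px',proj(d,M+.058*n),'crop scale',266/(2*hw),x,y)
cv2.imwrite('pics/z9.png',np.vstack([np.hstack(im)]))
E
```

```text
head top in tool [ 0.00078535  0.00154041 -0.0415    ]
13.0 [ 0.34201051 -0.29392752  0.25802925] [-0.04203808  0.04529025 -0.11443608]
[369.01376957  82.6692598 ]
head top pred px [377.67418305  77.36487825] crop scale 2.216666666666667 309 22
[355.15318524 189.51425418]
head top pred px [354.32241029 187.00825013] crop scale 3.022727272727273 311 145
[377.610714   228.06082157]
head top pred px [367.91193402 230.34350617] crop scale 3.022727272727273 333 184
```

View pics/z9.png

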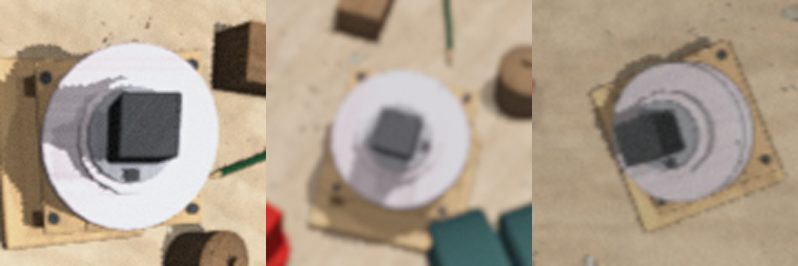

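All three views show the collar concentric on the hub, the lug on the keyway side, the head where predicted and the arm clear. Handing in.

```bash
python3 -c "
from rig import arm
print(arm.sign_off())"
```

```text
the job is handed in; nothing more can be done
None
```

The keyed shaft is through the pulley's bore with its key in the keyway, its collar seated on the hub and the gripper clear; I handed the job in at about 13 s, without touching the box, chuck key or bowl.

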